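Slacken the left-hand wing nut on the full label roll

TASK

The full label roll, the fat one, is to be changed: slacken the wing nut on top of its stand by about a quarter turn (anything from 65 to 110 degrees will do) and let go of it. This nut has a left-hand thread, so take care never to tighten it further. Leave the wing nut on the nearly used-up thin roll as it is.

Things in the scene. Friction and masses are not known exactly. Their poses are not given: they have to be found in the camera images.
- full_wings (a point): Centre of the wings of the dark steel wing nut on the full roll, on its axis, 101 mm above the table. Wings: one upright plate 72 mm long (point x), 10 thick (y), 28 high, this point half-way up; z up; turns with the nut. Steel disc 46 mm across 26 mm below this point. Fixed stand: white roll 110 mm across, top 70 mm above the table; grey base disc 140 mm across, 14 high.
- full_nut (a joint): The wing nut on the full roll (110 mm across), with a left-hand thread: clockwise slackens, counter-clockwise tightens. Value: angle (rad) clockwise, seen from above, from its hand-tight mark; starts at 0 to 0.15; counter-clockwise lowers it. Turns about a fixed vertical axis without rising, end stops at -0.35 and 2.6, takes about 0.05 N m, stays where left.
- spare_wings (a point): The same point on the identical wing nut of the other fixed stand, which is like the first but whose white roll is thin, only 68 mm across. Same heights, sizes and axes.
- spare_nut (a joint): The wing nut on the thin roll (68 mm across), to be left as it is. Value: angle (rad) clockwise, seen from above, from its hand-tight mark; starts at 0 to 0.15; counter-clockwise lowers it. Turns about a fixed vertical axis without rising, end stops at -0.35 and 2.6, takes about 0.05 N m, stays where left.
Things that resemble listed ones, but are neither listed nor needed, are in the scene too. Leave any green or turquoise look-alike of the part that bears spare_wings alone.

How it is judged (in metres and radians):
At the end, for the whole second after the job is handed in: The wing nut on the full roll stands still between 1.12 and 2.15 rad clockwise of its hand-tight mark; the one on the thin roll still reads between -0.2 and 0.4 rad (value of joint full_nut between 1.12 and 2.15 rad and value of joint spare_nut between -0.2 and 0.4 rad and velocity of joint full_nut between -0.1 and 0.1 rad/s); the robot touches nothing.
It fails at once if the full roll's nut is tightened further (below -0.2 rad) (value of joint full_nut below -0.2 rad).
It fails at once if the thin roll's nut is turned (outside -0.2 to 0.4 rad) (value of joint spare_nut below -0.2 rad or value of joint spare_nut above 0.4 rad).
It also fails if it takes over 35 s, if anything falls off the work surface, if the arm or the gripper's body presses on something with over 40 N, if the wrist force passes 120 N, or if a joint passes its speed limit or range.

ROBOT

A 7-joint arm with a two-finger parallel gripper is mounted at the origin on the work surface. World frame = base frame: x ahead of the robot, y to its left, z up, the work surface at z = 0. Lengths are in mm, angles in rad, forces in N, time in s.
With the tool pointing down it reaches from about 400 to 925 mm from the base axis. Payload 4.1 kg.
Tool frame: the origin (TCP) lies at the very end of the fingers, on their centre line; the grasp point (between the pads) lies 19 mm behind it; z points along the fingers, y is the line along which they close (so a half turn about z gives the same grasp; the last joint's range is limited). The gripper opens to 85 mm and grips with 20 to 120 N. Pads are 22 mm wide; open, the fingers measure 114 mm over their backs; the gripper's body (76 mm by 85 mm) begins 54 mm behind the grasp point. The pads swing forward as they close: fully open they stand 13 mm farther back than shut.
Start: joints at [1.214, 0.398, 0.045, 1.537, -0.019, 1.207, -0.051], TCP at [165.756, -628.545, 231.347] pointing down, gripper open.
Joint ranges: [-2.82, 2.82], [-0.49, 2.23], [-1.37, 1.46], [0, 2.46], [-1.36, 4.5], [0.23, 2], [-2.94, 2.94]. Speed limits (rad/s): [2.57, 2.57, 3.14, 3.14, 3.14, 3.14, 3.14].

INTERFACE

Orientations are given as a unit quaternion [x, y, z, w].
In Python, from bench import robot gives the robot as it stands.
- The arm moves only by the tool drive_tool, never from a script. Its argument "plan" is a list of rows, each a list of 4 numbers: the shift along the world's x, y, z in cm, then the turn about the world's z in rad. A call has 1 to 10 rows; each row shifts and turns the commanded pose from where the row before left it; what a row does not reach is not made up. A row lasts 1/12 s, in which the tool goes at most 41.7 mm and 7.16 degrees, less where a joint would pass 70% of its speed; a pose out of reach is approached as far as the arm can. A call is refused whole if a number of a shift passes 4.17 or a number of a turn 0.125, either way. A call with a gripper value outside its range is refused whole. "claw" is the opening, from 0 (shut) to 1 (fully open), set as the call begins (left out, the last holds). The fingers move at their own pace and stop on an object; "newtons" is the grip in N (left out, the last holds). Time passes only in rows, so rows that do not move let the fingers close. It gives the time, the measured TCP pose, the force, the opening and the grip force at its end, in the units of the state.
- robot.get_state(): the state, without advancing time (a new reading comes with each control period).
- robot.grab_frame(name): name is "scene" or "top"; returns a dict with "frame" (420x560x3 uint8, red, green, blue), "fx", "fy", "cx", "cy" (pixels), "rvec" (rotation vector, rad) and "tvec" (3), from world to camera coordinates, as OpenCV has them. Camera axes: x right, y down, z forward; pixel columns grow to the right and rows downward; lengths in mm; the calibration is good to about 2 mm. A picture is of the moment at which its call begins. There is no depth.
- robot.sign_off(): hands the job in; it is judged then, once.
Trained networks look in a picture, given as the dict that the camera call returned (one of the last four; its "shot" number tells which), for a name from the list of things; names that differ only in an ending like _2 or _b are one class to them, and where a whole thing is asked for, a point or a joint stands for the part that bears it (a point fixed in the world has none). Each returns a list of dicts, best first, with "score" (0 to 1); they miss things now and then, are a little off and sometimes report something else, mostly with a low value. They report only what shows in the picture. A call takes as long as a camera call. They do not tell look-alikes from the thing itself.
- robot.find_in(picture, target): "point" ([x, y, z] in mm, in world coordinates, good to about 4 mm: the middle of the surface that is visible of it).
- robot.outline_of(picture, target): "region" (420x560 bool, what is visible of it).
The state is a dict: "time_s": time; "joints": joint angles; "joint_vel": joint speeds; "joint_efforts": joint torques, N m; "ee_pos": TCP position; "tool_rot": TCP orientation; "force": force on the tool from outside, world axes, zero at the start; "moment": the same for the moment, N m; "width": finger opening in mm; "finger_force": force on a finger pad.
Only numpy, scipy, OpenCV 4.12 (cv2) and the standard library are available. Lean on these libraries where they do the work, as an engineer would, in place of code of your own. Each camera call takes 0.05 s, during which the arm holds its last target. There are 200 camera calls.

## Working session

There is one attempt and no reset: what is moved stays moved. The work goes in short steps, Python scripts to look and compute and a tool call to move; the robot and the scene stay as the last step left them, time stands still between calls to the robot, and variables do not carry over. Pictures are saved under pics/ and viewed, at most 10 in all, crops included, and the job is handed in when it is done.

Besides the shell and the picture viewer there is one more tool, called after "Request:" as name(argument=value, ...) on one line, values as JSON. drive_tool: Moves the arm, as the interface text tells. Its arguments: {"type":"object","properties":{"plan":{"type":"array"},"claw":{"type":"number"},"newtons":{"type":"number"}},"required":["plan"]}

```bash
mkdir -p pics
cat > h.py <<'E'
import numpy as np, cv2
from bench import robot
def proj(p,d):
    K=np.array([[d['fx'],0,d['cx']],[0,d['fy'],d['cy']],[0,0,1.]])
    return cv2.projectPoints(np.float64(p).reshape(-1,3),np.float64(d['rvec']),np.float64(d['tvec']),K,None)[0].reshape(-1,2)
def ray(px,d,z):
    R=cv2.Rodrigues(np.float64(d['rvec']))[0]; c=-R.T@np.float64(d['tvec']).ravel()
    v=R.T@np.array([(px[0]-d['cx'])/d['fx'],(px[1]-d['cy'])/d['fy'],1]); return c+v*(z-c[2])/v[2]
E
python3 - <<'E'
from h import *
ims=[]
for n in("scene","top"):
    d=robot.grab_frame(n); ims.append(d['frame'])
    for t in("full_wings","spare_wings"):
        for r in robot.find_in(d,t): print(n,t,np.round(r['point']),round(r['score'],2),proj(r['point'],d).round())
cv2.imwrite('pics/a.png',cv2.resize(np.hstack(ims),(800,300))[:,:,::-1])
for n,i in zip("st",ims): cv2.imwrite(f'pics/{n}.png',i[:,:,::-1])
print(robot.get_state())
E
```

```text
scene full_wings [ 575. -212.  105.] 0.57 [[230. 134.]]
scene spare_wings [ 789. -250.  108.] 0.65 [[150. 161.]]
scene spare_wings [632. 174. 113.] 0.56 [[299. 250.]]
scene spare_wings [774. 362. 116.] 0.5 [[296. 356.]]
scene spare_wings [421. -30. 114.] 0.48 [[318. 149.]]
scene spare_wings [418. 153. 115.] 0.45 [[366. 196.]]
top spare_wings [411. -31. 118.] 0.69 [[311. 290.]]
top spare_wings [ 787. -259.  111.] 0.64 [[380. 139.]]
top spare_wings [626. 171. 112.] 0.55 [[224. 214.]]
top spare_wings [411. 142. 115.] 0.48 [[242. 297.]]
{'time_s': 0.3, 'joints': array([ 1.21397435,  0.39874679,  0.04509164,  1.53702098, -0.01870127,
        1.2069146 , -0.05070305]), 'joint_vel': array([ 0.00042554, -0.00285819, -0.00121874, -0.00180967,  0.00015704,
        0.00048211, -0.00012438]), 'joint_efforts': array([-1.62997403e-03, -4.74472475e+01,  1.36050057e+00, -2.54017854e+01,
        1.12190866e-02,  5.50709679e-03,  9.50128936e-06]), 'ee_pos': array([ 165.70334357, -628.32428718,  230.9346944 ]), 'tool_rot': array([ 9.91697901e-01,  1.28589122e-01, -7.45105657e-05, -3.25688595e-04]), 'force': array([-0.62706517,  0.09193651,  0.27643129]), 'moment': array([-0.00079413, -0.04567857, -0.00724677]), 'finger_force': 0.0, 'width': 85.21178349380887}
```

View pics/s.png

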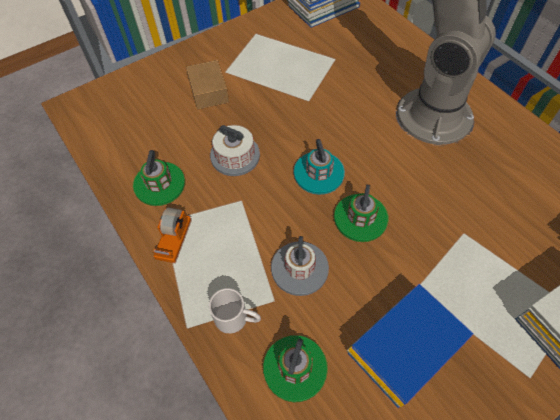

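View pics/t.png

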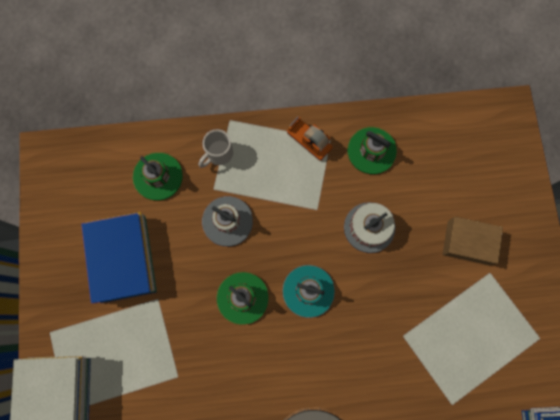

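Two grey-base stands are possible. The one at scene (233,147) / top (374,224) has the fat white roll, so it is the full roll. The one at scene (300,265) / top (227,219) has the thin roll, so it is the spare. The green and turquoise stands are look-alikes. I'll confirm this in an enlarged crop and measure the wings.

Run:
```python
from h import *
ims=[]
for n,c in(("scene",(232,140)),("top",(374,224))):
    d=robot.grab_frame(n); f=d['frame']
    x,y=c; ims.append(cv2.resize(f[y-35:y+35,x-35:x+35],(400,400),interpolation=cv2.INTER_CUBIC))
    for r in robot.outline_of(d,"full_wings"):
        p=np.argwhere(r['region'])[:,::-1]; m=p.mean(0); print(n,round(r['score'],2),len(p),m.round(1),p.min(0),p.max(0))
    g=f.max(2)<75
    h=np.zeros_like(g); h[y-25:y+25,x-25:x+25]=g[y-25:y+25,x-25:x+25]
    k,l,s,ct=cv2.connectedComponentsWithStats(h.astype(np.uint8))
    for i in range(1,k):
        if s[i,4]>15:
            q=np.argwhere(l==i)[:,::-1]; w=np.array([ray(a,d,101) for a in q])[:,:2]
            (cx,cy),wh,a=cv2.minAreaRect(w.astype(np.float32)); box=cv2.boxPoints(((cx,cy),wh,a))
            e,v=np.linalg.eigh(np.cov(w.T)); print(n,s[i],ct[i].round(1),'world',round(cx),round(cy),np.round(wh),'pca yaw',np.degrees(np.arctan2(v[1,1],v[0,1])))
    # axis from roll top rim: white pixels at z=70
    hs=cv2.cvtColor(f,cv2.COLOR_RGB2HSV); print(n,'cam',(-cv2.Rodrigues(np.float64(d['rvec']))[0].T@np.float64(d['tvec']).ravel()).round())
    for z in(70,101): print(z,ray(c,d,z).round())
cv2.imwrite('pics/b.png',np.hstack(ims)[:,:,::-1])
```

```text
scene 0.59 245 [231.3 133.6] [220 125] [243 142]
scene [219 126  24  16 198] [230.7 133.6] world 570 -218 [37. 69.] pca yaw 107.01933564591944
scene cam [ 920.  545. 1045.]
70 [ 569. -218.   70.]
101 [ 581. -194.  101.]
top 0.58 140 [222.9 213.5] [212 206] [234 220]
top 0.48 155 [374.9 220.7] [364 212] [386 228]
top [365 214  22  19 208] [375.7 223.9] world 567 -222 [35. 63.] pca yaw 122.86154943068225
top [367 215  32  34 328] [390.3 237.8] world 542 -232 [79. 89.] pca yaw 139.24111812862702
top cam [ 345.   59. 1400.]
70 [ 568. -219.   70.]
101 [ 563. -213.  101.]
```

View pics/b.png

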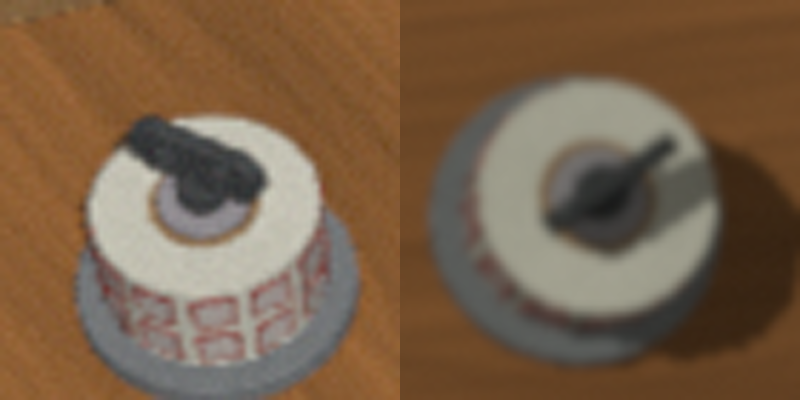

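The crop shows the fat white roll on its grey base with a dark wing nut, so it is confirmed. The wing ends are at top (387,213) / (365,228) and scene (222,128) / (242,137).

Run:
```python
from h import *
def T(d,prs):
    K=np.array([[d[0]['fx'],0,d[0]['cx']],[0,d[0]['fy'],d[0]['cy']],[0,0,1.]])
    P=[np.array([[e['fx'],0,e['cx']],[0,e['fy'],e['cy']],[0,0,1.]])@np.c_[cv2.Rodrigues(np.float64(e['rvec']))[0],np.float64(e['tvec']).ravel()] for e in d]
    for a,b in prs:
        q=cv2.triangulatePoints(P[0],P[1],np.float64(a),np.float64(b)); print('tri',(q[:3]/q[3]).ravel().round())
d=[robot.grab_frame(n) for n in("scene","top")]
T(d,[((222.4,127.7),(386.6,213.5)),((241.6,137.4),(365.2,227.9)),((231.3,133.6),(374.9,220.7))])
for e,ab in zip(d,[((222.4,127.7),(241.6,137.4)),((386.6,213.5),(365.2,227.9))]):
    A,B=[ray(p,e,106) for p in ab]; v=B-A; print(A.round(),B.round(),((A+B)/2).round(),np.degrees(np.arctan2(v[1],v[0])),np.linalg.norm(v))
s=robot.get_state(); from scipy.spatial.transform import Rotation as R; print(R.from_quat(s['tool_rot']).as_matrix().round(3))
```

```text
tri [ 583. -245.  105.]
tri [ 555. -189.   99.]
tri [ 571. -216.   99.]
[ 581. -241.  106.] [ 557. -183.  106.] [ 569. -212.  106.] 112.02534001685092 62.88530433101259
[ 586. -248.  106.] [ 554. -188.  106.] [ 570. -218.  106.] 118.02317984307798 68.04685258570659
[[ 0.967  0.255  0.   ]
 [ 0.255 -0.967 -0.   ]
 [-0.     0.    -1.   ]]
```

Request:
drive_tool(plan=[[2, 2.05, 0, 0.089], [2, 2.05, 0, 0.089], [2, 2.05, 0, 0.089], [2, 2.05, 0, 0.089], [2, 2.05, 0, 0.089], [2, 2.05, 0, 0.089], [2, 2.05, 0, 0.089], [2, 2.05, 0, 0.089], [2, 2.05, 0, 0.089], [2, 2.05, 0, 0.089]], claw=1, newtons=20)

```text
time_s: 1.43
ee_pos: [366.6, -422.5, 231.6]
tool_rot: [0.839, 0.545, 0.0, 0.0]
force: [0.7, -0.1, -0.1]
width: 85.3
finger_force: 0.0
```

Request:
drive_tool(plan=[[2, 2.05, 0, 0.089], [2, 2.05, 0, 0.089], [2, 2.05, 0, 0.089], [2, 2.05, 0, 0.089], [2, 2.05, 0, 0.089], [2, 2.05, 0, 0.089], [2, 2.05, 0, 0.089], [2, 2.05, 0, 0.089], [2, 2.05, 0, 0.089], [2, 2.05, 0, 0.089]])

```text
time_s: 2.27
ee_pos: [566.6, -217.6, 231.5]
tool_rot: [0.523, 0.853, -0.0, 0.0]
force: [-0.3, -1.2, 0.5]
width: 85.4
finger_force: 0.0
```

Run:
```python
from h import *
from scipy.spatial.transform import Rotation as R
s=robot.get_state(); M=R.from_quat(s['tool_rot']).as_matrix()
print(s['time_s'],s['ee_pos'].round(1),np.degrees(np.arctan2(M[1,1],M[0,1])),s['joints'].round(2),s['force'].round(1))
```

```text
2.2667 [ 566.6 -217.6  231.5] 26.997007099263882 [ 0.68  0.35 -0.5   1.63  0.18  1.2   0.62] [-0.3 -1.2  0.5]
```

Request:
drive_tool(plan=[[0.3, 0, -1.8, 0], [0, 0, -1.8, 0], [0, 0, -1.8, 0], [0, 0, -1.8, 0], [0, 0, -1.8, 0], [0, 0, -1.8, 0], [0, 0, -1.8, 0], [0, 0, -1.1, 0], [0, 0, -1.0, 0], [0, 0, 0, 0]])

```text
time_s: 3.1
ee_pos: [567.5, -218.3, 82.4]
tool_rot: [0.524, 0.852, -0.0, -0.002]
force: [0.5, 0.3, -0.4]
width: 85.6
finger_force: 0.0
```

Request:
drive_tool(plan=[[0, 0, 0, 0], [0, 0, 0, 0], [0, 0, 0, 0], [0, 0, 0, 0], [0, 0, 0, 0], [0, 0, 0, 0], [0, 0, 0, 0], [0, 0, 0, 0]], claw=0.3)

```text
time_s: 3.77
ee_pos: [569.8, -218.4, 85.0]
tool_rot: [0.524, 0.852, 0.001, 0.001]
force: [1.3, 0.9, 2.0]
width: 25.8
finger_force: 1.3
```

Run:
```python
from h import *
ims=[]
for n,c in(("scene",(232,130)),("top",(374,220))):
    f=robot.grab_frame(n)['frame']; x,y=c
    ims.append(cv2.resize(f[y-45:y+45,x-45:x+45],(400,400),interpolation=cv2.INTER_CUBIC))
cv2.imwrite('pics/c.png',np.hstack(ims)[:,:,::-1])
```

```text
(no output)
```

View pics/c.png

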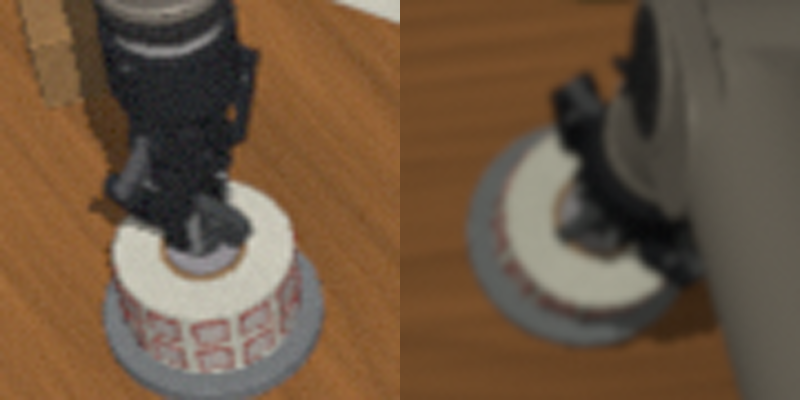

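The fingers straddle the wing, whose ends stick out on both sides in the scene view at about (242,134) and (212,127). Next I close gently.

Request:
drive_tool(plan=[[0, 0, 0, 0], [0, 0, 0, 0], [0, 0, 0, 0], [0, 0, 0, 0], [0, 0, 0, 0], [0, 0, 0, 0]], claw=0, newtons=20)

```text
time_s: 4.37
ee_pos: [569.8, -218.4, 85.1]
tool_rot: [0.524, 0.852, 0.001, 0.001]
force: [2.8, 0.6, 5.5]
width: 23.8
finger_force: 19.6
```

The width of 23.8 mm is more than the 10 mm plate, so the fingertips are probably on the hub below the wings. I'll open, raise 11 mm and close again.

Request:
drive_tool(plan=[[0, 0, 0, 0], [0, 0, 0, 0], [0, 0, 0.4, 0], [0, 0, 0.4, 0], [0, 0, 0.3, 0], [0, 0, 0, 0]], claw=0.5)

```text
time_s: 4.87
ee_pos: [569.0, -218.8, 96.1]
tool_rot: [0.524, 0.852, -0.0, 0.001]
force: [0.8, 0.4, 0.6]
width: 42.5
finger_force: 0.0
```

Request:
drive_tool(plan=[[0, 0, 0, 0], [0, 0, 0, 0], [0, 0, 0, 0], [0, 0, 0, 0], [0, 0, 0, 0], [0, 0, 0, 0], [0, 0, 0, 0], [0, 0, 0, 0]], claw=0)

```text
time_s: 5.53
ee_pos: [569.6, -218.1, 95.4]
tool_rot: [0.524, 0.852, 0.001, 0.001]
force: [4.2, 1.1, -3.0]
width: 9.3
finger_force: 24.5
```

Request:
drive_tool(plan=[[0, 0, 0, -0.05], [0, 0, 0, -0.05], [0, 0, 0, -0.05], [0, 0, 0, -0.05], [0, 0, 0, -0.05], [0, 0, 0, -0.05], [0, 0, 0, -0.05], [0, 0, 0, -0.05], [0, 0, 0, -0.05], [0, 0, 0, -0.05]])

```text
time_s: 6.37
ee_pos: [569.7, -218.0, 95.4]
tool_rot: [0.719, 0.695, 0.001, 0.001]
force: [5.0, 1.4, -2.7]
width: 9.6
finger_force: 24.4
```

Request:
drive_tool(plan=[[0, 0, 0, -0.055], [0, 0, 0, -0.055], [0, 0, 0, -0.055], [0, 0, 0, -0.055], [0, 0, 0, -0.055], [0, 0, 0, -0.055], [0, 0, 0, -0.055], [0, 0, 0, -0.055], [0, 0, 0, -0.055], [0, 0, 0, -0.055]])

```text
time_s: 7.2
ee_pos: [569.8, -218.0, 95.4]
tool_rot: [0.881, 0.473, 0.001, 0.0]
force: [4.9, -0.2, -2.4]
width: 9.7
finger_force: 24.4
```

Request:
drive_tool(plan=[[0, 0, 0, -0.06], [0, 0, 0, -0.06], [0, 0, 0, -0.06], [0, 0, 0, -0.06], [0, 0, 0, -0.06], [0, 0, 0, -0.06], [0, 0, 0, -0.06], [0, 0, 0, -0.06], [0, 0, 0, -0.04], [0, 0, 0, 0]])

```text
time_s: 8.03
ee_pos: [569.9, -218.1, 95.4]
tool_rot: [0.973, 0.231, 0.001, 0.0]
force: [5.2, 0.4, -2.1]
width: 9.4
finger_force: 24.4
```

Request:
drive_tool(plan=[[0, 0, 0, 0], [0, 0, 0, 0], [0, 0, 0, 0], [0, 0, 0, 0], [0, 0, 0, 0], [0, 0, 0, 0], [0, 0, 1, 0], [0, 0, 1.5, 0], [0, 0, 2, 0], [0, 0, 2, 0]], claw=0.7)

```text
time_s: 8.87
ee_pos: [568.4, -218.5, 161.5]
tool_rot: [0.973, 0.232, -0.0, -0.0]
force: [0.5, -0.0, 0.3]
width: 59.3
finger_force: 0.0
```

Request:
drive_tool(plan=[[0, 0, 3, 0], [0, 0, 3, 0], [0, -3, 2, 0], [0, -3, 0, 0], [0, -3, 0, 0], [0, -3, 0, 0], [0, -3, 0, 0], [0, -3, 0, 0], [0, -2, 0, 0], [0, 0, 0, 0]])

```text
time_s: 9.7
ee_pos: [566.1, -425.2, 240.6]
tool_rot: [0.974, 0.228, -0.001, 0.002]
force: [-0.4, -0.3, -1.0]
width: 59.9
finger_force: 0.0
```

Run:
```python
from h import *
ims=[]
for n,c in(("scene",(232,140)),("top",(374,224)),("scene",(300,258)),("top",(226,217))):
    f=robot.grab_frame(n)['frame']; x,y=c
    ims.append(cv2.resize(f[y-35:y+35,x-35:x+35],(300,300),interpolation=cv2.INTER_CUBIC))
cv2.imwrite('pics/d.png',np.vstack([np.hstack(ims[:2]),np.hstack(ims[2:])])[:,:,::-1])
```

```text
(no output)
```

View pics/d.png

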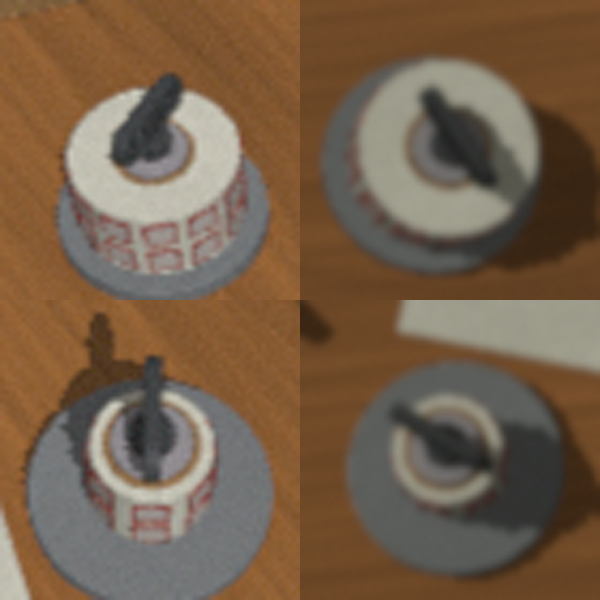

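The full-roll wing now runs from top (369,209) to (384,232), about 90° clockwise of where it started. The spare nut, centred at top (226,217), has not moved, and the gripper is clear.

```bash
python3 -c "
from bench import robot
print(robot.sign_off())"
```

```text
the job is handed in; nothing more can be done
None
```

I slackened the full roll's wing nut about 90° clockwise (1.57 rad by the tool's rotation) and released it, left the thin roll's nut untouched, and handed the job in with the gripper clear at about 10 s; the hand-in returned no verdict.

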